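# Draw the green-capped vial from the light rack and weigh it

### The arm

A 6-joint arm with a two-finger parallel gripper is mounted at the origin on the work surface. World frame = base frame: x ahead of the robot, y to its left, z up, the work surface at z = 0. Lengths are in m, angles in degrees, forces in N, time in s.
With the tool pointing down it reaches from about 0.4 to 0.825 m from the base axis. Payload 7 kg.
Tool frame: the origin (TCP) lies at the very end of the fingers, on their centre line; the grasp point (between the pads) lies 19 mm behind it (ctrl.grip_point_offset is the distance from the TCP to the grasp point, in m); x points along the fingers, z is the direction in which the jaws open and shut, and the axes are right-handed (so a half turn about x gives the same grasp; the last joint's range is limited). The gripper opens to 88 mm and grips with 3 to 60 N. Pads are 19 mm wide; open, the fingers measure 130 mm over their backs; the gripper's body (78 mm by 193 mm) begins 47 mm behind the grasp point.
Start: joints at [89.616, 20.546, 0.682, 0, -70.136, -16.507], TCP at [0.196, 0.646, 0.227] pointing down, gripper open.
Joint ranges: [-176.03, 176.03], [-82.01, 121.73], [-58.28, 71.71], [-173.87, 95.51], [-174.79, -0.11], [-173.66, 173.66]. Speed limits (degrees/s): [136.94, 136.94, 172.46, 180, 180, 180].

### API

Orientations are given as [roll, pitch, yaw] about the fixed x, y, z axes, in that order (R = Rz(yaw) Ry(pitch) Rx(roll)).
In Python, from plant import get_obs, snapshot, calibration, close_job, ctrl gives the robot as it stands.
- The arm moves only by the tool move_arm, never from a script. Its argument "commands" is a list that holds one entry, the list of rows, each a list of 4 numbers: the shift along the tool's x, y, z in cm, then the turn about the tool's x in rad. In form: [[[dx, dy, dz, spin], ...]]. A call has 1 to 8 rows; each row shifts and turns the commanded pose from where the row before left it, along the tool's axes as they then stand; what a row does not reach is not made up. A row lasts 1/10 s, in which the tool goes at most 50 mm and 8.59 degrees, less where a joint would pass 70% of its speed; a pose out of reach is approached as far as the arm can. A call with a gripper value outside its range is refused whole. "jaw" is the finger opening in cm, from 0 to 8.76, set as the call begins (left out, the last holds). The fingers move at their own pace and stop on an object; the grip force is fixed at half the most. Time passes only in rows, so rows that do not move let the fingers close. It gives the time, the measured TCP pose, the force and the opening at its end, in the units of the state.
- get_obs(): the state, without advancing time (a new reading comes with each control period).
- snapshot(name): name is "scene" or "side" or "wrist"; returns (picture, depth): 384x512x3 uint8, red, green, blue; 384x512 float32, m along the optical axis (not along the pixel's ray), 0 where there is no reading.
- calibration(name): a dict with "mtx" (3x3 intrinsics, pixels), "T" (4x4, takes a point from camera to world coordinates); the wrist camera has in their place "tool_from_camera" (4x4, takes a point from camera to tool coordinates, whose origin is the TCP and whose axes are the tool frame's). Camera axes: x right, y up, looking along -z (the intrinsics and any distortion apply to the point x, -y, -z); pixel columns grow to the right and rows downward; lengths in m; the calibration is good to about 2 mm. A picture is of the moment at which its call begins: read the wrist's pose just before it. calibration takes no time and is no camera call.
- close_job(): hands the job in, once; it reports no verdict.
The state is a dict: "clock": time; "joint_pos": joint angles; "qvel": joint speeds; "tau": joint torques, N m; "tool_pos": TCP position; "orientation": TCP orientation; "force": force on the tool from outside, world axes, zero at the start; "moment": the same for the moment, N m; "opening": finger opening in m.
Only numpy, scipy, OpenCV 4.12 (cv2) and the standard library are available. Lean on these libraries where they do the work, as an engineer would, in place of code of your own. Each camera call takes 0.05 s, during which the arm holds its last target. There are 200 camera calls.

### The job

Take the vial with the green cap out of the small wooden rack and set it down gently, upright, on the round steel pan of the balance, then let go of it. The rack is light and stands loose: draw the vial straight up so that the rack does not tip or get dragged along, and leave the orange-capped vial standing in it.

Things in the scene. Friction and masses are not known exactly. Their poses are not given: they have to be found in the camera images.
- sample_mid (a point): Centre (half-way up, on the axis) of the vial to be weighed: a closed glass vial with a bright green cap, a plain upright cylinder 26 mm in diameter (cap included) and 110 mm tall with a flat bottom, about 60 g. Its z axis is its own axis, up. At the start it stands in an end hole of the rack, its top 116 mm above the table, so that 62 mm of it stand above the rack's top plate; it is best gripped about 25 mm above this centre.
- other_mid (a point): Centre of the other vial, the same in shape and size but with an orange cap; it stands in the other end hole of the rack, 110 mm from the green one, and stays there. The hole between them is empty.
- rack: Light, loose wooden rack, about 80 g: base plate 50 x 170 mm and 6 mm thick, on which the vials stand, and a top plate of the same size whose upper face is 54 mm above the table, with three round holes 30 mm wide in a row, 55 mm apart (a vial has 2 mm of play all round). Origin: centre of its underside, on the table. Its y axis runs along its length and the row of holes, its x axis across it, z up. A vial raised by 50 mm is clear of the top plate.
- pan (a point): Centre of the upper face of the balance's round steel pan, 120 mm in diameter, 76 mm above the table. The balance is a white box 240 x 190 mm that stands fixed, with its grey display panel on the side towards the robot; the pan is the highest part of it. z axis up.
Mind the look-alikes: they are no part of the job. What is shaped like the rack but blue or turquoise is not meant.

How it is judged (in metres and radians):
On the way:
1. the green-capped vial is drawn up clear of the rack with the rack still standing flat (z of sample_mid in the frame of rack above 0.112 m and angle between rack's own z axis and vertical below 0.1 rad).
At the end, for the whole second after the job is handed in: The green-capped vial stands upright (within 6 degrees) and at rest wholly on the balance's pan (its axis within 47 mm of the pan's centre); the rack stands flat (within 6 degrees) within 20 mm of where it was, and the orange-capped vial still stands in its hole (within 25 mm of where it was) (horizontal distance between sample_mid and pan below 0.047 m and z of sample_mid in the frame of pan between 0.05 and 0.06 m and angle between each of sample_mid, rack's own z axis and vertical below 0.1 rad and linear speed of sample below 0.03 m/s and distance of rack from where it was at the start of the episode below 0.02 m and angle between other_mid's own z axis and vertical below 0.17 rad and distance of other_mid from where it was at the start of the episode below 0.025 m); the robot touches nothing.
It fails at once if the rack tips by more than 10 degrees (angle between rack's own z axis and vertical above 0.175 rad).
It fails at once if the rack is dragged or lifted by more than 20 mm (distance of rack from where it was at the start of the episode above 0.02 m).
It fails at once if the orange-capped vial is moved by more than 25 mm (distance of other_mid from where it was at the start of the episode above 0.025 m).
It fails at once if the green-capped vial is dropped or slammed onto the pan (faster than 0.5 m/s within 30 mm of it) (horizontal distance between sample_mid and pan below 0.06 m and z of sample_mid in the frame of pan below 0.085 m and linear speed of sample above 0.5 m/s).
It also fails if it takes over 43 s, if anything falls off the work surface, if the arm or the gripper's body presses on something with over 40 N, if the wrist force passes 120 N, or if a joint passes its speed limit or range.

## Working session

There is one attempt and no reset: what is moved stays moved. The work goes in short steps, Python scripts to look and compute and a tool call to move; the robot and the scene stay as the last step left them, time stands still between calls to the robot, and variables do not carry over. Pictures are saved under pics/ and viewed, about 8 in all and at most 12, crops included, and the job is handed in when it is done.

Besides the shell and the picture viewer there is one more tool, called after ">>>" as a command line: name --argument value ..., lists and objects as JSON in quotes. move_arm: Moves the arm, as the interface text tells. Its arguments: {"type":"object","properties":{"commands":{"type":"array"},"jaw":{"type":"number"}},"required":["commands"]}

```bash
mkdir -p pics; ls; python3 - <<'E'
from plant import get_obs, snapshot, calibration, ctrl
import cv2,numpy as np
o=get_obs();print(o['clock'],o['tool_pos'],o['orientation'],o['opening'],ctrl.grip_point_offset)
ims=[]
for n in('scene','side'):
    p,d=snapshot(n);np.savez(f'pics/{n}0.npz',p=p,d=d,**calibration(n));ims.append(p[:,:,::-1])
    print(n,calibration(n)['T'].round(3).tolist())
    cv2.imwrite(f'pics/{n}0.png',ims[-1])
E
```

```text
pics
0.0 [0.19597898 0.64541981 0.22562722] [   3.70209048   89.90656353 -103.19703723] 0.08755501357825551 0.0188
scene [[0.694, -0.416, 0.587, 1.063], [0.72, 0.376, -0.584, -0.438], [0.022, 0.828, 0.561, 0.562], [0.0, 0.0, 0.0, 1.0]]
side [[0.823, 0.332, -0.462, -0.125], [-0.569, 0.501, -0.652, -0.825], [0.015, 0.799, 0.601, 0.924], [0.0, 0.0, 0.0, 1.0]]
```

View pics/scene0.png

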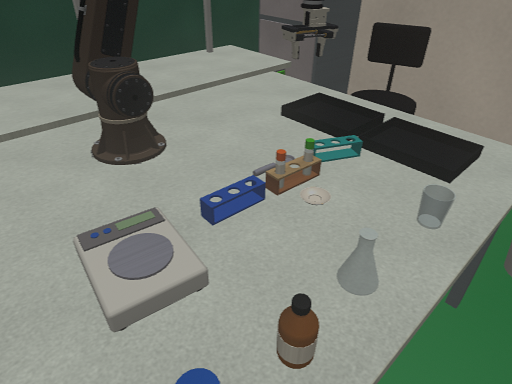

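View pics/side0.png

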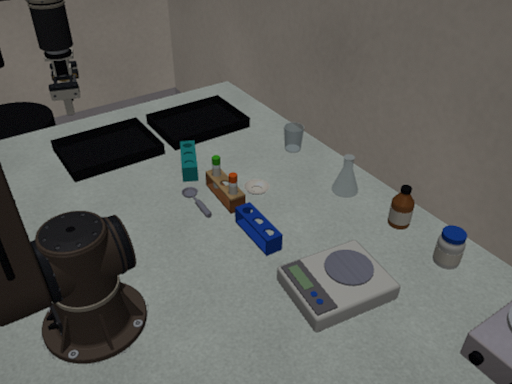

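The scene view shows the green cap at (310,143), the orange cap at (281,155) and the pan at (141,255). The side view has them at (216,160), (233,178) and (349,266). The blue and turquoise racks stand either side of the wooden one.

```bash
cat > h.py <<'E'
import numpy as np,cv2
def ray(c,uv):
    x=np.linalg.inv(c['mtx'])@[uv[0],uv[1],1.]; d=c['T'][:3,:3]@[x[0],-x[1],-x[2]]
    return c['T'][:3,3],d/np.linalg.norm(d)
def plane(c,uv,z):
    o,d=ray(c,uv);return o+d*(z-o[2])/d[2]
def tri(rs):
    A=sum(np.eye(3)-np.outer(d,d) for o,d in rs);b=sum((np.eye(3)-np.outer(d,d))@o for o,d in rs)
    return np.linalg.solve(A,b)
def blob(p,lo,hi,near,r):
    h=cv2.cvtColor(p,cv2.COLOR_RGB2HSV);m=cv2.inRange(h,np.array(lo),np.array(hi))
    k=np.zeros_like(m);cv2.circle(k,near,r,255,-1);m&=k
    n,l,s,c=cv2.connectedComponentsWithStats(m);i=1+np.argmax(s[1:,4]);return c[i],s[i],l==i
E
python3 - <<'E'
from h import *
from plant import calibration
print({k:v for k,v in calibration('scene').items() if k!='T'}); print(calibration('wrist'))
C={n:np.load(f'pics/{n}0.npz') for n in('scene','side')}
G={'green':((45,120,40),(75,255,255),dict(scene=(310,143),side=(216,160))),'orange':((3,160,110),(12,255,255),dict(scene=(281,155),side=(233,178)))}
for k,(lo,hi,nr) in G.items():
    rs=[]
    for n in C:
        c,s,m=blob(C[n]['p'],lo,hi,nr[n],14);rs.append(ray(C[n],c));v,u=np.where(m)
        print(k,n,c.round(1),s,plane(C[n],c,.108).round(4), 'depth',np.median(C[n]['d'][m]))
    p=tri(rs);print(p.round(4))
for n,s in(('scene',(141,255)),('side',(349,266))):
    h=cv2.cvtColor(C[n]['p'],cv2.COLOR_RGB2HSV)
    print(n,h[s[1],s[0]],h[s[1],s[0]-20],h[s[1]+ (30 if n=='scene' else 25),s[0]])
    c=h[s[1],s[0]].astype(int)
    cc,st,m=blob(C[n]['p'],tuple(np.maximum(c-[25,25,22],0).tolist()),tuple((c+[25,25,22]).tolist()),s,45)
    ct=max(cv2.findContours(m.astype(np.uint8),0,1)[0],key=cv2.contourArea)
    e=cv2.fitEllipse(cv2.convexHull(ct));print(n,cc,st,e)
    w=np.array([plane(C[n],q[0],.076) for q in cv2.convexHull(ct)])[:,:2]
    print('pan circ',cv2.minEnclosingCircle(w.astype(np.float32)), 'depth pt',C[n]['d'][s[1],s[0]])
E
```

```text
{'mtx': array([[359.43704864,   0.        , 261.01356536],
       [  0.        , 359.43704864, 189.51896523],
       [  0.        ,   0.        ,   1.        ]])}
{'mtx': array([[275.25464224,   0.        , 254.8105984 ],
       [  0.        , 275.25464224, 188.74076365],
       [  0.        ,   0.        ,   1.        ]]), 'tool_from_camera': array([[ 1.32083215e-04,  2.98616428e-01, -9.54373204e-01,
        -1.60119809e-01],
       [-4.51197166e-04,  9.54373133e-01,  2.98616343e-01,
         8.10009589e-02],
       [ 9.99999889e-01,  3.91168278e-04,  2.60791558e-04,
         9.52146142e-05],
       [ 0.00000000e+00,  0.00000000e+00,  0.00000000e+00,
         1.00000000e+00]])}
green scene [309.7 143.1] [306 138   9  11  84] [0.5115 0.2969 0.108 ] depth 1.0038178
green side [215.7 159.8] [212 155   8  10  67] [0.5045 0.2989 0.108 ] depth 1.5095297
[0.5069 0.3032 0.1045]
orange scene [280.3 153.3] [277 149   9  12  50] [0.4979 0.1916 0.108 ] depth 0.9461503
orange side [232.4 174.7] [229 173   8   5  31] [0.5038 0.2014 0.108 ] depth 1.436467
[0.4991 0.1922 0.1114]
scene [116  15 118] [120  13 119] [ 25  17 163]
scene [139.97310623 255.00313761] [ 108  233   65   45 2231] ((140.00857543945312, 255.00901794433594), (42.2276611328125, 66.6438980102539), 73.7335433959961)
pan circ ((0.5558089017868042, -0.25070711970329285), 0.05975692719221115) depth pt 0.67489505
side [115  33 101] [115  31  99] [ 30   7 140]
side [348.79320755 266.68603774] [ 324  250   50   35 1325] ((348.8010559082031, 266.726318359375), (33.59219741821289, 49.82944107055664), 102.6057357788086)
pan circ ((0.5532657504081726, -0.24903012812137604), 0.05980837717652321) depth pt 1.1977084
```

```bash
cat >> h.py <<'E'
from scipy.spatial.transform import Rotation as Ro
def pose(o): return np.array(o['tool_pos']),Ro.from_euler('xyz',o['orientation'],degrees=True).as_matrix()
def go(o,t):
    p,R=pose(o);print('t',round(o['clock'],2),'tcp',p.round(4),'x',R[:,0].round(3),'z',R[:,2].round(3),'jawdir deg',round(np.degrees(np.arctan2(R[1,2],R[0,2])),1),'F',np.round(o['force'],1),'op',round(o['opening'],4))
    print('shift cm (tool)',(R.T@(np.array(t)-p)*100).round(2))
E
python3 - <<'E'
from h import *
from plant import get_obs
go(get_obs(),[.507,.300,.200])
d=np.load('pics/scene0.npz');i=d['p'][145:165,272:290];print(cv2.cvtColor(i,cv2.COLOR_RGB2HSV)[4:14:2,5:14:2].tolist())
E
```

```text
t 0.1 tcp [0.196  0.6455 0.2257] x [-0.    -0.001 -1.   ] z [-0.291 -0.957  0.002] jawdir deg -106.9 F [-1.1 -0.1  0.3] op 0.0876
shift cm (tool) [ 2.61 39.8  24.01]
[[[33, 20, 154], [12, 138, 165], [11, 165, 168], [14, 86, 161], [60, 14, 164]], [[9, 197, 168], [9, 187, 173], [9, 189, 173], [9, 191, 172], [10, 153, 170]], [[8, 163, 100], [9, 179, 140], [9, 187, 165], [10, 177, 148], [11, 108, 111]], [[8, 168, 103], [8, 162, 112], [8, 161, 109], [8, 156, 106], [9, 134, 99]], [[8, 168, 105], [8, 163, 111], [8, 160, 110], [9, 164, 106], [7, 84, 103]]]
```

>>> move_arm --commands '[[[0.2, 4, 2.4, 0], [0.2, 4, 2.4, 0], [0.2, 4, 2.4, 0], [0.2, 4, 2.4, 0], [0.2, 4, 2.4, 0], [0.2, 4, 2.4, 0], [0.2, 4, 2.4, 0], [0.2, 4, 2.4, 0]]]' --jaw 8.7

```text
clock: 0.9
tool_pos: [0.4473, 0.3675, 0.2103]
orientation: [-49.5, 90.0, -156.3]
force: [0.1, 0.4, 0.1]
opening: 0.0872
```

```bash
python3 - <<'E'
from h import *
from plant import get_obs
go(get_obs(),[.507,.300,.200])
E
```

```text
t 0.9 tcp [0.4473 0.3675 0.2103] x [-0. -0. -1.] z [-0.29  -0.957  0.   ] jawdir deg -106.9 F [0.1 0.4 0.1] op 0.0872
shift cm (tool) [1.03 7.67 4.72]
```

>>> move_arm --commands '[[[0, 3.8, 2.3, -0.05], [0, 2.5, 1.5, -0.05], [0, 1.3, 0.7, 0], [0, 0, 0, 0], [0, 0, 0, 0]]]'

```text
clock: 1.4
tool_pos: [0.508, 0.3062, 0.2102]
orientation: [-53.2, 90.0, -154.4]
force: [-0.6, 0.3, 0.3]
opening: 0.0872
```

```bash
python3 - <<'E'
from h import *
from plant import get_obs,snapshot
o=get_obs();go(o,[.507,.300,.200])
p,d=snapshot('wrist');np.savez('pics/w1.npz',p=p,d=d,tp=o['tool_pos'],ori=o['orientation']);cv2.imwrite('pics/w1.png',p[:,:,::-1])
E
```

```text
t 1.4 tcp [0.508  0.3062 0.2102] x [-0.001 -0.    -1.   ] z [-0.195 -0.981  0.   ] jawdir deg -101.2 F [-0.6  0.3  0.3] op 0.0872
shift cm (tool) [1.02 0.02 0.63]
```

View pics/w1.png

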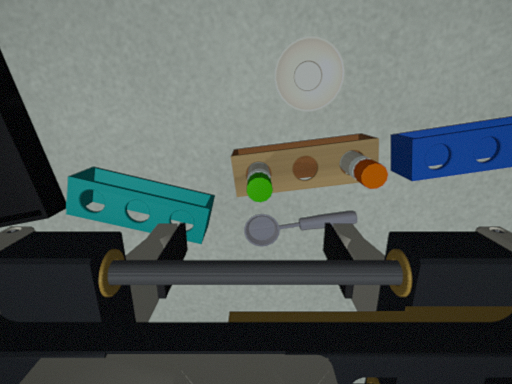

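The wrist view shows the green cap at (260,187) and the orange cap at (374,175), with the wooden rack tilted about 6° in the image. Next I'll locate both cap tops and the rack edge.

```bash
cat >> h.py <<'E'
def wcam(w):
    from plant import calibration
    c=calibration('wrist');T=np.eye(4);T[:3,:3]=Ro.from_euler('xyz',w['ori'],degrees=True).as_matrix();T[:3,3]=w['tp']
    return dict(mtx=c['mtx'],T=T@c['tool_from_camera'])
def zmap(c,d):
    v,u=np.mgrid[:d.shape[0],:d.shape[1]]
    k=np.linalg.inv(c['mtx'])@np.stack([u.ravel(),v.ravel(),np.ones(u.size)]);P=(k*d.ravel())*np.array([[1],[-1],[-1]])
    return (c['T'][:3,:3]@P+c['T'][:3,3:]).T.reshape(*d.shape,3)
E
python3 - <<'E'
from h import *
w=np.load('pics/w1.npz');c=wcam(w);X=zmap(c,w['d'])
P={}
for k,lo,hi,nr in(('green',(45,120,40),(75,255,255),(260,187)),('orange',(3,120,90),(16,255,255),(374,175))):
    cc,s,m=blob(w['p'],lo,hi,nr,22);print(k,cc,s,'zmed,max',np.percentile(X[m][:,2],[10,50,90]).round(4))
    h=cv2.cvtColor(w['p'],cv2.COLOR_RGB2HSV)
    z=np.percentile(X[m][:,2],95);t=m&(X[...,2]>z-.006)
    ct=max(cv2.findContours(t.astype(np.uint8),0,1)[0],key=cv2.contourArea)
    q=np.array([plane(c,x[0],.116)[:2] for x in cv2.convexHull(ct)]).astype(np.float32)
    print(cv2.minEnclosingCircle(q),'depth mean',X[t].mean(0).round(4)); P[k]=cv2.minEnclosingCircle(q)[0]
v=np.subtract(P['green'],P['orange']);print('sep',np.hypot(*v),'rack y dir',np.degrees(np.arctan2(v[1],v[0])))
m=(cv2.inRange(cv2.cvtColor(w['p'],cv2.COLOR_RGB2HSV),(8,60,60),(25,200,255))>0)&(abs(X[...,2]-.054)<.006)
m[:,:225]=0;m[:,395:]=0;m[220:]=0
q=X[m][:,:2].astype(np.float32);print('rack top',m.sum(),cv2.minAreaRect(q))
E
```

```text
green [259.09228188 187.19798658] [247 173  26  29 596] zmed,max [0.1121 0.1176 0.1186]
((0.508482038974762, 0.3018587827682495), 0.013265258632600307) depth mean [0.5096 0.3017 0.1191]
orange [370.64492754 174.32753623] [354 160  34  29 690] zmed,max [0.1068 0.1175 0.1186]
((0.5009843111038208, 0.19270676374435425), 0.013815986923873425) depth mean [0.5015 0.1938 0.1189]
sep 0.10940922803959217 rack y dir 86.07048577493067
rack top 4017 ((0.5043500065803528, 0.24687156081199646), (0.16936440765857697, 0.05060423165559769), 85.73979187011719)
```

>>> move_arm --commands '[[[1, 0, 0.3, -0.065], [2, 0, 0.1, -0.06], [2.5, 0, 0, 0], [2, 0, 0, 0], [0.5, 0, 0, 0], [0, 0, 0, 0]]]'

```text
clock: 2.05
tool_pos: [0.5068, 0.3027, 0.1301]
orientation: [-33.8, 89.9, -127.7]
force: [0.1, -0.0, 0.9]
opening: 0.0874
```

```bash
python3 - <<'E'
from h import *
from plant import get_obs,snapshot
o=get_obs();go(o,[.5085,.302,.067])
p,d=snapshot('wrist');np.savez('pics/w2.npz',p=p,d=d,tp=o['tool_pos'],ori=o['orientation']);cv2.imwrite('pics/w2.png',p[:,:,::-1])
w=np.load('pics/w2.npz');c=wcam(w);X=zmap(c,d)
h=cv2.cvtColor(p,cv2.COLOR_RGB2HSV);m=cv2.inRange(h,(45,120,40),(75,255,255))>0
z=np.percentile(X[m][:,2],95);t=m&(X[...,2]>z-.006)
ct=max(cv2.findContours(t.astype(np.uint8),0,1)[0],key=cv2.contourArea)
q=np.array([plane(c,x[0],.116)[:2] for x in cv2.convexHull(ct)]).astype(np.float32)
print(z,cv2.minEnclosingCircle(q),'depth mean',X[t].mean(0).round(4))
E
```

```text
t 2.05 tcp [0.5068 0.3027 0.1301] x [-0.001 -0.001 -1.   ] z [-0.069 -0.998  0.001] jawdir deg -93.9 F [ 0.1 -0.   0.9] op 0.0874
shift cm (tool) [6.31 0.18 0.06]
0.1187656950330654 ((0.5087682604789734, 0.3020879626274109), 0.013747090473771095) depth mean [0.5099 0.3019 0.1184]
```

View pics/w2.png

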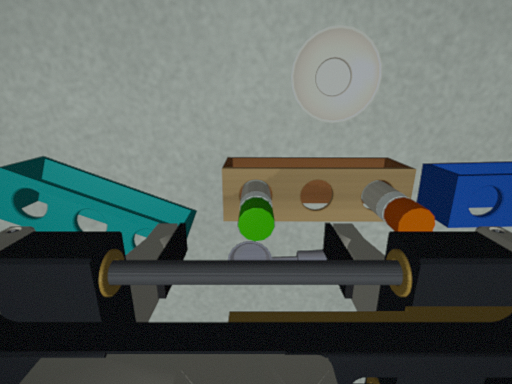

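The wrist view shows the jaw line parallel to the rack, with the green cap at (256,222). The new measurement agrees with the last one: (0.5087, 0.302). Descending.

>>> move_arm --commands '[[[1.3, 0.1, 0.06, 0], [2, 0.08, 0, 0], [2, 0, 0, 0], [1, 0, 0, 0], [0, 0, 0, 0], [0, 0, 0, 0]]]'

```text
clock: 2.7
tool_pos: [0.5097, 0.3018, 0.0682]
orientation: [118.9, 90.0, 24.9]
force: [0.9, -0.0, 0.2]
opening: 0.0871
```

```bash
python3 - <<'E'
from h import *
from plant import get_obs
go(get_obs(),[.5087,.302,.067])
E
```

```text
t 2.7 tcp [0.5097 0.3018 0.0682] x [ 0.001  0.    -1.   ] z [-0.069 -0.998 -0.   ] jawdir deg -94.0 F [ 0.9 -0.   0.2] op 0.0871
shift cm (tool) [ 0.12 -0.1  -0.01]
```

>>> move_arm --commands '[[[0, 0, 0, 0], [0, 0, 0, 0], [0, 0, 0, 0], [0, 0, 0, 0], [0, 0, 0, 0], [0, 0, 0, 0]]]' --jaw 3.0

```text
clock: 3.3
tool_pos: [0.5093, 0.3015, 0.0676]
orientation: [137.5, 90.0, 43.5]
force: [-1.1, -0.4, 0.3]
opening: 0.0448
```

>>> move_arm --commands '[[[0, 0, 0, 0], [0, 0, 0, 0], [0, 0, 0, 0], [0, 0, 0, 0], [0, 0, 0, 0]]]' --jaw 1.8

```text
clock: 3.8
tool_pos: [0.5093, 0.3014, 0.0675]
orientation: [-44.7, 90.0, -138.7]
force: [0.6, 0.2, -0.4]
opening: 0.0258
```

Gripped at 25.8 mm. Lifting straight up slowly at first.

>>> move_arm --commands '[[[0, 0, 0, 0], [0, 0, 0, 0], [-0.3, 0, 0, 0], [-0.5, 0, 0, 0], [-0.8, 0, 0, 0], [-0.8, 0, 0, 0], [0, 0, 0, 0]]]'

```text
clock: 4.5
tool_pos: [0.5101, 0.3022, 0.0934]
orientation: [137.4, 89.8, 43.4]
force: [0.6, 0.2, -0.1]
opening: 0.0253
```

```bash
python3 - <<'E'
from h import *
from plant import get_obs,snapshot
o=get_obs();go(o,[.5087,.302,.067])
a=snapshot('scene')[0];b=snapshot('side')[0]
cr=lambda p,x,y:cv2.resize(p[y:y+100,x:x+133,::-1],(399,300),interpolation=2)
cv2.imwrite('pics/l1.png',np.hstack([cr(a,230,90),cr(b,160,120)]))
E
```

```text
t 4.5 tcp [0.5101 0.3022 0.0934] x [ 0.002  0.002 -1.   ] z [-0.069 -0.998 -0.002] jawdir deg -94.0 F [ 0.6  0.2 -0.1] op 0.0253
shift cm (tool) [ 2.64 -0.14  0.04]
```

View pics/l1.png

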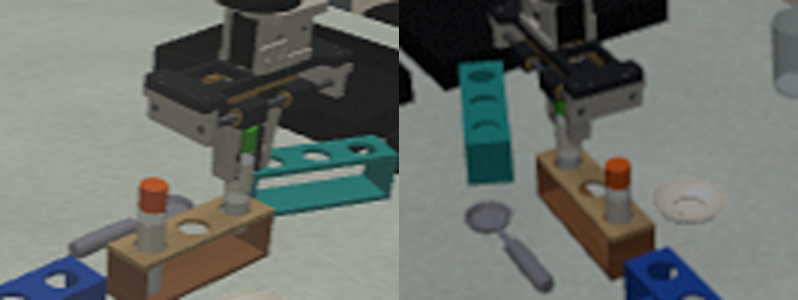

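The rack and orange vial are still standing flat, and the green vial is rising upright in the jaws. Lifting on to clear the orange cap.

>>> move_arm --commands '[[[-0.8, 0, 0, 0], [-1.2, 0, 0, 0], [-1.5, 0, 0, 0], [-2, 0, 0, 0], [-2.5, 0, 0, 0], [-2.5, 0, 0, 0], [-1.5, 0, 0, 0], [0, 0, 0, 0]]]'

```text
clock: 5.4
tool_pos: [0.5104, 0.3023, 0.2151]
orientation: [134.8, 89.7, 40.9]
force: [-0.1, 0.5, 0.7]
opening: 0.0258
```

```bash
python3 - <<'E'
from h import *
from plant import get_obs,snapshot
go(get_obs(),[.5545,-.250,.215])
a=snapshot('scene')[0];b=snapshot('side')[0]
cr=lambda p,x,y:cv2.resize(p[y:y+100,x:x+133,::-1],(399,300),interpolation=2)
cv2.imwrite('pics/l2.png',np.hstack([cr(a,230,80),cr(b,160,110)]))
E
```

```text
t 5.4 tcp [0.5104 0.3023 0.2151] x [ 0.004  0.003 -1.   ] z [-0.069 -0.998 -0.004] jawdir deg -94.0 F [-0.1  0.5  0.7] op 0.0258
shift cm (tool) [-0.16  8.23 54.8 ]
```

View pics/l2.png

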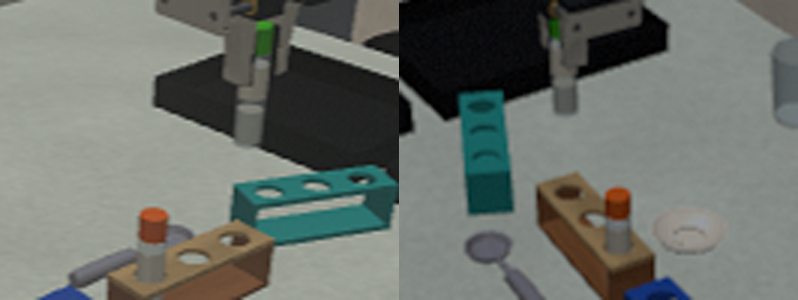

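The vial is out of the rack, and the rack has not moved. Carrying it to the balance.

>>> move_arm --commands '[[[0, 0.2, 1, 0], [0, 0.4, 2, 0], [0, 0.5, 3, 0], [0, 0.6, 4, 0], [0, 0.6, 4, 0], [0, 0.6, 4, 0], [0, 0.6, 4, 0], [0, 0.6, 4, 0]]]'

```text
clock: 6.3
tool_pos: [0.5311, 0.0363, 0.211]
orientation: [-60.8, 89.9, -154.8]
force: [0.3, -0.6, -0.7]
opening: 0.0256
```

>>> move_arm --commands '[[[0, 0.6, 4, 0], [0, 0.6, 4, 0], [0, 0.6, 4, 0], [0, 0.6, 4, 0], [0, 0.6, 4, 0], [0, 0.6, 3, 0], [0, 0.3, 2, 0], [0, 0, 0, 0]]]'

```text
clock: 7.1
tool_pos: [0.552, -0.2162, 0.2104]
orientation: [-81.3, 89.9, -175.5]
force: [-0.5, 0.1, -0.6]
opening: 0.0257
```

```bash
python3 - <<'E'
from h import *
from plant import get_obs
o=get_obs();go(o,[.5545,-.250,.215]);print(o['joint_pos'])
E
```

```text
t 7.1 tcp [ 0.552  -0.2162  0.2104] x [-0.002 -0.    -1.   ] z [-0.073 -0.997  0.   ] jawdir deg -94.2 F [-0.5  0.1 -0.6] op 0.0257
shift cm (tool) [-0.46  0.49  3.36]
[-2.49715687e+00  1.35781956e+01 -1.13246545e+01  1.74750879e-02
 -6.52260272e+01  8.82881816e+01]
```

>>> move_arm --commands '[[[0, 0.2, 1.5, 0], [0, 0.2, 1.2, 0], [0, 0.1, 0.7, 0], [2, 0, 0, 0], [2.5, 0, 0, 0], [1, 0, 0, 0], [0, 0, 0, 0], [0, 0, 0, 0]]]'

```text
clock: 7.9
tool_pos: [0.5566, -0.2473, 0.1573]
orientation: [46.1, 90.0, -47.9]
force: [0.5, -0.1, 0.2]
opening: 0.0252
```

```bash
python3 - <<'E'
from h import *
from plant import get_obs,snapshot
o=get_obs();go(o,[.5545,-.250,.138])
a=snapshot('scene')[0];b=snapshot('side')[0]
cr=lambda p,x,y:cv2.resize(p[y:y+150,x:x+200,::-1],(400,300),interpolation=2)
cv2.imwrite('pics/p1.png',np.hstack([cr(a,50,150),cr(b,250,160)]))
E
```

```text
t 7.9 tcp [ 0.5566 -0.2473  0.1573] x [ 0.001 -0.001 -1.   ] z [-0.069 -0.998  0.001] jawdir deg -94.0 F [ 0.5 -0.1  0.2] op 0.0252
shift cm (tool) [ 1.93 -0.2   0.29]
```

View pics/p1.png

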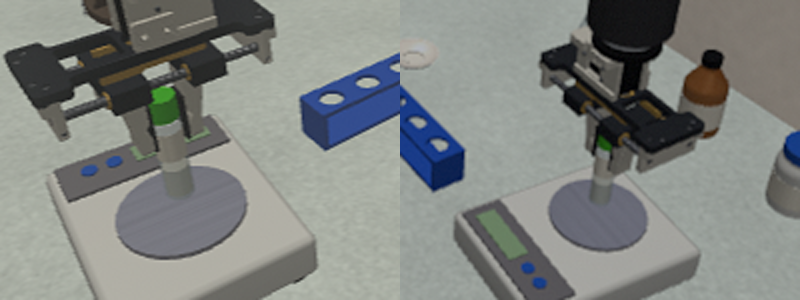

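The vial hangs over the pan. In the left crop it seems to lean, running from cap (163,105) to bottom (180,195), so I'll compare that with where a true vertical would project.

```bash
python3 - <<'E'
from h import *
def proj(c,P):
    x=c['T'][:3,:3].T@(np.array(P)-c['T'][:3,3]);k=c['mtx']@[x[0],-x[1],-x[2]];return k[:2]/k[2]
for n,ox,oy,off in(('scene',50,150,0),('side',250,160,400)):
    c=np.load(f'pics/{n}0.npz')
    for z in(.096,.150,.206):
        q=(proj(c,[.5566,-.2475,z])-[ox,oy])*2;print(n,z,(q+[off,0]).round(1))
E
```

```text
scene 0.096 [181.4 190. ]
scene 0.15 [171.4 145.1]
scene 0.206 [159.9  93.7]
side 0.096 [600.5 198.6]
side 0.15 [606.3 165.3]
side 0.206 [612.6 128.6]
```

It projects as vertical. Lowering gently.

>>> move_arm --commands '[[[0.8, -0.1, 0.15, 0], [0.5, -0.1, 0.15, 0], [0.2, 0, 0, 0], [0.1, 0, 0, 0], [0, 0, 0, 0], [0, 0, 0, 0]]]'

```text
clock: 8.6
tool_pos: [0.5541, -0.25, 0.1407]
orientation: [67.8, 90.0, -26.2]
force: [0.3, 0.3, -0.2]
opening: 0.0258
```

>>> move_arm --commands '[[[0.1, 0, 0, 0], [0, 0, 0, 0], [0.1, 0, 0, 0], [0, 0, 0, 0]]]'

```text
clock: 9.0
tool_pos: [0.5539, -0.25, 0.1384]
orientation: [-110.4, 90.0, 155.6]
force: [-0.1, -1.4, -0.4]
opening: 0.0256
```

>>> move_arm --commands '[[[0.1, 0, 0, 0], [0, 0, 0, 0], [0, 0, 0, 0]]]'

```text
clock: 9.3
tool_pos: [0.5539, -0.25, 0.1375]
orientation: [-71.8, 90.0, -165.8]
force: [-0.9, 0.2, -0.0]
opening: 0.0253
```

>>> move_arm --commands '[[[0.05, 0, 0, 0], [0, 0, 0, 0], [0, 0, 0, 0]]]'

```text
clock: 9.6
tool_pos: [0.5541, -0.25, 0.1375]
orientation: [70.6, 90.0, -23.4]
force: [-1.1, 1.2, 5.3]
opening: 0.0254
```

The upward force of 5.3 N shows it has touched the pan. Releasing.

>>> move_arm --commands '[[[0, 0, 0, 0], [0, 0, 0, 0], [0, 0, 0, 0], [0, 0, 0, 0], [0, 0, 0, 0], [0, 0, 0, 0]]]' --jaw 6

```text
clock: 10.2
tool_pos: [0.5539, -0.25, 0.137]
orientation: [-95.5, 90.0, 170.5]
force: [-0.2, 0.7, 0.3]
opening: 0.0594
```

>>> move_arm --commands '[[[-0.5, 0, 0, 0], [-1, 0, 0, 0], [-2, 0, 0, 0], [-2.5, 0, 0, 0], [-3, 0, 0, 0], [-3, 0, 0, 0], [-2, 0, 0, 0], [0, 0, 0, 0]]]'

```text
clock: 11.0
tool_pos: [0.5554, -0.2506, 0.2819]
orientation: [78.2, 89.6, -15.8]
force: [-0.2, 0.5, 0.1]
opening: 0.0603
```

```bash
python3 - <<'E'
from h import *
from plant import get_obs,snapshot
o=get_obs();go(o,[.5545,-.250,.138])
C={}
for n in('scene','side'):
    p,d=snapshot(n);z=np.load(f'pics/{n}0.npz');C[n]=dict(mtx=z['mtx'],T=z['T'],p=p)
cr=lambda p,x,y:cv2.resize(p[y:y+150,x:x+200,::-1],(400,300),interpolation=2)
a,b=C['scene']['p'],C['side']['p']
cv2.imwrite('pics/p2.png',np.vstack([np.hstack([cr(a,50,150),cr(b,250,160)]),np.hstack([cr(a,200,90),cr(b,150,120)])]))
for k,lo,hi,nr in(('green',(45,120,40),(75,255,255),dict(scene=(133,205),side=(355,228))),('orange',(3,160,110),(12,255,255),dict(scene=(281,155),side=(233,178)))):
    cs=[blob(C[n]['p'],lo,hi,nr[n],25)[0] for n in C]
    print(k,[c.round(1) for c in cs],tri([ray(C[n],c) for n,c in zip(C,cs)]).round(4))
E
```

```text
t 11.0 tcp [ 0.5554 -0.2506  0.2819] x [ 0.007 -0.002 -1.   ] z [-0.069 -0.998  0.001] jawdir deg -94.0 F [-0.2  0.5  0.1] op 0.0603
shift cm (tool) [14.39 -0.2  -0.07]
green [array([130.1, 211.4]), array([353.2, 235.8])] [ 0.5512 -0.2499  0.1744]
orange [array([280.3, 153.8]), array([232.4, 174.8])] [0.4994 0.1924 0.1102]
```

View pics/p2.png

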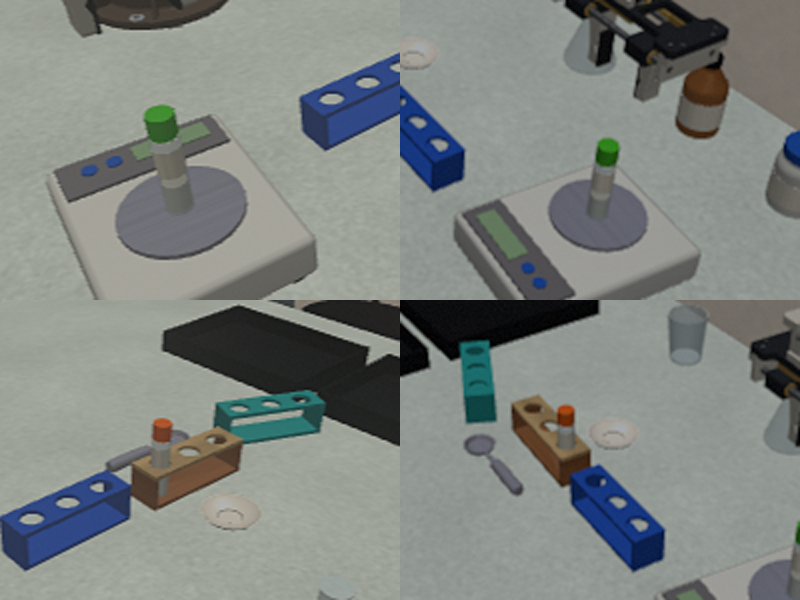

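The green vial stands upright on the pan with its cap at (160,115) in the crop. The rack and orange vial stand where they were, and the gripper is clear. Handing in.

```bash
python3 -c "
from plant import close_job;print(close_job())"
```

```text
the job is handed in; nothing more can be done
None
```

The green-capped vial now stands upright on the balance pan, released, and I handed the job in at about 11 s of the 43 s allowed. I drew it straight up out of the wooden rack, carried it over and lowered it until it touched at about 5 N. I then opened the jaws and backed the gripper off, leaving the TCP at 0.28 m.

**Green vial:** its cap measured (0.551, -0.250, 0.174) m, about 4 mm from the pan centre at (0.5545, -0.250). It looked upright in both camera views. I checked it numerically against a true vertical only while it was still in the gripper, not after release.

**Rack and orange vial:** the orange cap moved less than 2 mm from its first measurement. The rack looked flat and in its place in both views, but I did not re-measure its position or tilt at the end.

**Disagreement:** depth-based heights from the wrist camera read about 3 mm higher than the nominal 116 mm vial top. I used the nominal height. No check failed.

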